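Slide the contact discs into their wells

TASK

On the aluminium power module lie two loose copper contact discs, a large one and a small one, each beside a round well of its own size. With the fingertips push each disc across the deck and over the rim of its well until it drops in and lies flat and flush: the large disc in the large well, the small disc in the small one. Only slide the discs, never pick them up, leave the bolts, the screwdriver and the can undisturbed, and finish with the hand clear.

Things in the scene. Friction and masses are not known exactly. Their poses are not given: they have to be found in the camera images.
- module: fixed finned aluminium block at any yaw, with a flat smooth grey deck 240 mm (x) by 190 mm (y), 60 mm above the table and above this origin, which lies under its middle. In its axes the large well is at x -55, y +28 mm, the small well at x +55, y -28 mm. A bar handle on each x end reaches 23 mm past the deck, 30 mm below it. Only discs and bolts rise above the deck.
- large_well (a point): centre of the mouth of the large well: a round blind hole 50 mm across and 8 mm deep with a flat black floor, cut in the module's flat grey deck; the point lies level with the deck's surface (60 mm above the table). It takes the 46 mm large disc with 2 mm play all round, top flush with the deck. Axes are those of the module.
- small_well (a point): centre of the mouth of the small well: a round blind hole 38 mm across and 8 mm deep with a flat black floor, cut in the module's flat grey deck; the point lies level with the deck's surface (60 mm above the table). It takes the 34 mm small disc with 2 mm play all round, top flush with the deck. Axes are those of the module.
- large_disc_center (a point): large contact disc: solid copper disc 46 mm across and 8 mm thick (about 120 g), flat both sides, rim edges broken by 1 mm, small dark dot drawn in the middle of its top. The point is its centre, half-way up (4 mm above its underside); z is its axis. It starts lying loose on the module's deck, 68 to 101 mm from the large well, and slides on it.
- small_disc_center (a point): small contact disc: solid copper disc 34 mm across and 8 mm thick (about 65 g), flat both sides, rim edges broken by 1 mm, small dark dot drawn in the middle of its top. The point is its centre, half-way up (4 mm above its underside); z is its axis. It starts lying loose on the module's deck, 68 to 101 mm from the small well, and slides on it.
- large_disc: the same large disc, starting at x -85 to -30, y -68 to -40 mm in the module's axes, the straight way to its well free; origin at the centre of its underside, z its axis
- small_disc: the same small disc, starting at x +30 to +85, y +40 to +68 mm in the module's axes, the straight way to its well free; origin at the centre of its underside, z its axis
- bolt_a: loose dark steel hex bolt standing head down on a corner of the deck: head 19 mm across and 7 mm high, shank 10 mm, 39 mm tall in all; origin under the head. To be left standing. It stands at the corner nearest the large well.
- bolt_b: loose dark steel hex bolt standing head down on a corner of the deck: head 19 mm across and 7 mm high, shank 10 mm, 39 mm tall in all; origin under the head. To be left standing. It stands at the corner nearest the small well.
- screwdriver: loose screwdriver, 190 mm long, red handle, lying on the table to the left (+y) of the module. To be left alone.
- spray_can: loose white can, 52 mm across and 110 mm tall, standing on the table to the right (-y) of the module; origin under its middle. To be left alone.
Mind the look-alikes: they are no part of the job. Leave any blue look-alike of the small_disc alone. What is shaped like the large_disc but red is not meant.

How it is judged:
By the outcome, as a careful person would: the job done as asked, in the order asked, and still so for the second after the job is handed in, with the robot touching nothing.
It also fails if it takes over 59 s, if anything falls off the work surface, if the arm or the gripper's body presses on something with over 40 N, if the wrist force passes 120 N, or if a joint passes its speed limit or range.

ROBOT

A 6-joint arm with a two-finger parallel gripper is mounted at the origin on the work surface. World frame = base frame: x ahead of the robot, y to its left, z up, the work surface at z = 0. Lengths are in m, angles in rad, forces in N, time in s.
With the tool pointing down it reaches from about 0.325 to 1 m from the base axis. Payload 5.1 kg.
Tool frame: the origin (TCP) lies on the front face of the gripper's body, between the roots of the fingers; the fingertips stand 73 mm ahead of it and the grasp point (between the pads) lies env.grasp_offset ahead of it (env.grasp_offset is the distance from the TCP to the grasp point, in m); z points along the fingers, y is the line along which they close (so a half turn about z gives the same grasp; the last joint's range is limited). The gripper opens to 85 mm and grips with 20 to 120 N. Pads are 22 mm wide; open, the fingers measure 114 mm over their backs; the gripper's body (76 mm by 85 mm) begins 54 mm behind the grasp point. The pads swing forward as they close: fully open they stand 13 mm farther back than shut.
Start: joints at [1.136, 0.124, 1.65, -0, 1.367, -0.083], TCP at [0.224, 0.61, 0.304] pointing down, gripper open.
Joint ranges: [-2.61, 2.61], [-1.02, 2.33], [0.03, 2.71], [-1.35, 4.49], [0.32, 2.68], [-2.91, 2.91]. Speed limits (rad/s): [2.57, 2.57, 3.14, 3.14, 3.14, 3.14].

INTERFACE

Orientations are given as a unit quaternion [x, y, z, w].
In Python, from workcell import env, imaging gives the robot as it stands. The module is installed in compiled form; this text tells all that it offers.
- The arm moves only by the tool arm_command, never from a script. Its argument "motion" is a list of rows, each a list of 4 numbers: the shift along the tool's x, y, z in m, then the turn about the tool's z in rad. A call has exactly 8 rows; each row shifts and turns the commanded pose from where the row before left it, along the tool's axes as they then stand; what a row does not reach is not made up. A row lasts 1/8 s, in which the tool goes at most 62.5 mm and 10.7 degrees, less where a joint would pass 70% of its speed; a pose out of reach is approached as far as the arm can. A call is refused whole if a number of a shift passes 0.0625 or a number of a turn 0.188, either way. A call with a gripper value outside its range is refused whole. "fingers" is the closure, from -1 (fully open) to 1 (shut), set as the call begins (left out, the last holds). The fingers move at their own pace and stop on an object; the grip force is fixed at half the most. Time passes only in rows, so rows that do not move let the fingers close, or fill a call up. It gives the time, the measured TCP pose, the force, the opening and the grip force at its end, in the units of the state.
- env.observe(): the state, without advancing time (a new reading comes with each control period).
- imaging.camera(name): name is "scene" or "top"; returns the picture (480x640x3 uint8, blue, green, red); there is no depth.
- imaging.camera_params(name): a dict with "mtx" (3x3 intrinsics, pixels), "k1" (the pictures are not rectified: a ray, as slopes to the right and down, at radius r is drawn at 1 + k1 r^2 times it, then the intrinsics apply), "world_from_camera" (4x4, takes a point from camera to world coordinates). Camera axes: x right, y down, z forward; pixel columns grow to the right and rows downward; lengths in m; the calibration is good to about 2 mm. A picture is of the moment at which its call begins. camera_params takes no time and is no camera call.
- env.job_done(): hands the job in; it is judged then, once.
The state is a dict: "time": time; "joints": joint angles; "dq": joint speeds; "joint_efforts": joint torques, N m; "tcp_pos": TCP position; "orientation": TCP orientation; "ft_force": force on the tool from outside, world axes, zero at the start; "torque": the same for the moment, N m; "width": opening from 0.0 (shut) to 1.0 (fully open); "gripper_force": force on a finger pad.
Only numpy, scipy, OpenCV 4.12 (cv2) and the standard library are available. Lean on these libraries where they do the work, as an engineer would, in place of code of your own. Each camera call takes 0.05 s, during which the arm holds its last target. There are 200 camera calls.

## Working session

There is one attempt and no reset: what is moved stays moved. The work goes in short steps, Python scripts to look and compute and a tool call to move; the robot and the scene stay as the last step left them, time stands still between calls to the robot, and variables do not carry over. Pictures are saved under pics/ and viewed, at most 10 in all, crops included, and the job is handed in when it is done.

Besides the shell and the picture viewer there is one more tool, called after "Call:" by a JSON object that holds its "fn" and its "kwargs", one argument or row to a line. arm_command: Moves the arm, as the interface text tells. Its arguments: {"type":"object","properties":{"motion":{"type":"array"},"fingers":{"type":"number"}},"required":["motion"]}

```bash
mkdir -p pics; cat > h.py <<'E'
import numpy as np, cv2
from workcell import env, imaging
def ray(name,uv):
    p=imaging.camera_params(name);K=np.array(p["mtx"]);T=np.array(p["world_from_camera"])
    d=np.linalg.solve(K,[uv[0],uv[1],1.])[:2];s=d.copy()
    for _ in range(30): s=d/(1+p["k1"]*(s@s))
    return T[:3,3],T[:3,:3]@np.array([s[0],s[1],1.])
def onz(name,uv,z):
    o,r=ray(name,uv);return o+r*(z-o[2])/r[2]
E
python3 - <<'E'
from h import *
s=env.observe();print(s,env.grasp_offset)
for n in("top","scene"):
    cv2.imwrite(f"pics/{n}0.png",imaging.camera(n));print(imaging.camera_params(n))
E
```

```text
{'time': 0.0, 'joints': array([ 1.13643327e+00,  1.24527971e-01,  1.65169555e+00, -1.31270433e-05,
        1.36750571e+00, -8.25851227e-02]), 'dq': array([ 8.24885691e-04,  1.12303507e-03,  5.48512788e-04,  4.51602144e-04,
        1.43799495e-03, -1.49605183e-05]), 'joint_efforts': array([ 1.24485210e-03, -4.23628020e+01, -3.65447545e+01, -4.62551725e-05,
        6.85074949e-03,  4.45735566e-06]), 'tcp_pos': array([0.22379208, 0.60976191, 0.30262532]), 'orientation': array([ 1.74982048e-01,  9.84571044e-01, -1.03444532e-03, -2.66847475e-04]), 'ft_force': array([0.27086994, 0.0144326 , 0.19601021]), 'torque': array([-0.02304937,  0.04754927,  0.01658104]), 'gripper_force': 0.0, 'width': 1.0009962163913524} 0.0539
{'mtx': array([[547.66567126,   0.        , 322.50588407],
       [  0.        , 547.66567126, 244.17984726],
       [  0.        ,   0.        ,   1.        ]]), 'k1': 0.04357259294486334, 'world_from_camera': array([[-0.00545   , -0.98640981,  0.16421322,  0.40854793],
       [-0.99980245,  0.00223609, -0.01975007,  0.03062901],
       [ 0.01911447, -0.16428842, -0.98622713,  1.09973133],
       [ 0.        ,  0.        ,  0.        ,  1.        ]])}
{'mtx': array([[494.50403266,   0.        , 307.76681893],
       [  0.        , 494.50403266, 232.99091089],
       [  0.        ,   0.        ,   1.        ]]), 'k1': -0.04501809055674651, 'world_from_camera': array([[ 0.19192387,  0.85706112, -0.47813331,  1.13170977],
       [ 0.98135034, -0.16223275,  0.10311178, -0.1145652 ],
       [ 0.01080421, -0.4890059 , -0.87221356,  1.06224132],
       [ 0.        ,  0.        ,  0.        ,  1.        ]])}
```

View pics/top0.png

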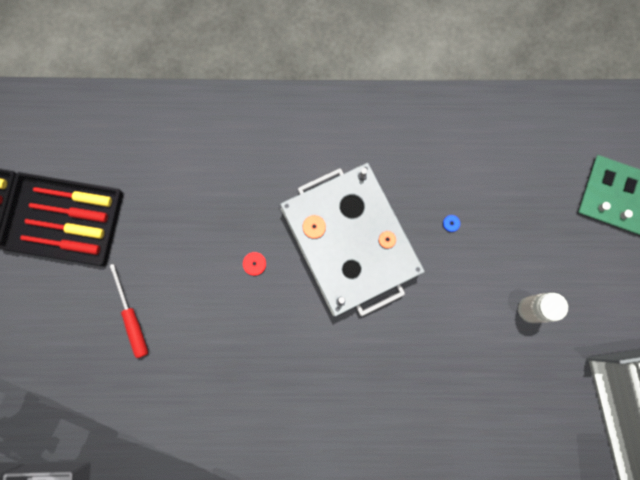

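View pics/scene0.png

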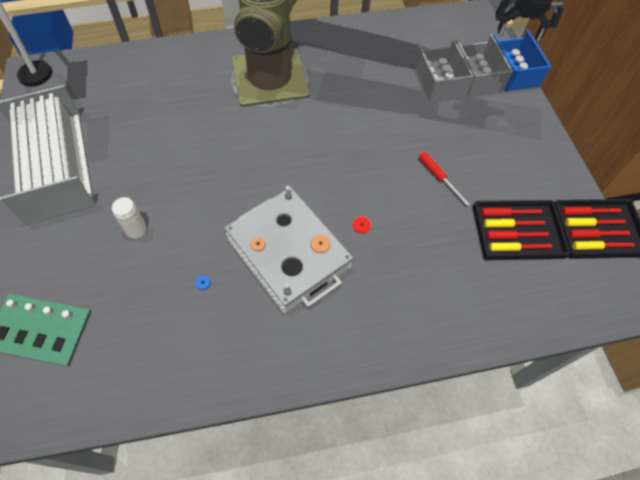

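The top view shows the large disc (314,227) with its well (352,206), and the small disc (387,240) with its well (351,269). The bolts are at (363,175) and (340,301). The scene view agrees: large disc (320,243) with its well (292,266), small disc (258,244) with its well (284,220).

```bash
cat >> h.py <<'E'
def blobs(m,seed):
    n,l,st,c=cv2.connectedComponentsWithStats(m.astype(np.uint8))
    i=min(range(1,n),key=lambda i:np.hypot(*(c[i]-seed))+(1e3 if st[i][4]<40 else 0))
    cs,_=cv2.findContours((l==i).astype(np.uint8),cv2.RETR_EXTERNAL,cv2.CHAIN_APPROX_NONE)
    h=cv2.convexHull(cs[0]);M=cv2.moments(h)
    return np.array([M['m10'],M['m01']])/M['m00'],M['m00']
def find(name,im,seeds):
    im=im.astype(int);b,g,r=im[...,0],im[...,1],im[...,2]
    cop=(r-b>50)&(g-b>15)&(r>110);blk=(im.max(2)<45)
    out={}
    for k,sd in seeds.items():
        uv,a=blobs(cop if 'disc' in k else blk,np.array(sd))
        out[k]=onz(name,uv,.068 if 'disc' in k else .060)[:2]
        print(name,k,uv.round(1),a,out[k].round(4))
    return out
TOP=dict(ldisc=(314,227),lwell=(352,206),sdisc=(387,240),swell=(351,269))
SC=dict(ldisc=(320,243),lwell=(292,266),sdisc=(258,244),swell=(284,220))
E
python3 - <<'E'
from h import *
for n,s in(("top",TOP),("scene",SC)):
    o=find(n,cv2.imread(f"pics/{n}0.png"),s)
    # module frame from wells
    d=o['swell']-o['lwell'];yaw=np.arctan2(d[1],d[0])-np.arctan2(-56,110);c=(o['swell']+o['lwell'])/2
    R=np.array([[np.cos(yaw),-np.sin(yaw)],[np.sin(yaw),np.cos(yaw)]])
    print(n,"len",np.hypot(*d),"yaw",np.degrees(yaw),c)
    for k in o: print(k,(R.T@(o[k]-c)*1000).round(1))
    for a in'ls':
        v=o[a+'well']-o[a+'disc'];print(a,np.hypot(*v),np.degrees(np.arctan2(v[1],v[0])))
from scipy.spatial.transform import Rotation as Ro
print(Ro.from_quat(env.observe()['orientation']).as_matrix().round(3))
E
```

```text
top ldisc [313.8 226.5] 424.5 [0.6148 0.0266]
top lwell [351.5 206. ] 326.0 [ 0.657  -0.0472]
top sdisc [387.  239.3] 227.0 [ 0.5896 -0.1137]
top swell [351.2 268.9] 167.5 [ 0.5337 -0.0448]
top len 0.1233409312042242 yaw 205.87469262511271 [ 0.59531854 -0.0460109 ]
ldisc [-49.2 -56.8]
lwell [-55.  28.]
sdisc [34.7 58.4]
swell [ 55. -28.]
l 0.08497103612346134 -60.23885601929855
s 0.08872657057399996 129.07817891489347
scene ldisc [320.2 243.4] 266.0 [0.6186 0.0256]
scene lwell [275.6  49.9] 105.5 [-0.0436  0.0294]
scene sdisc [257.7 243.9] 141.0 [ 0.5934 -0.1145]
scene swell [275.6  49.9] 105.5 [-0.0436  0.0294]
scene len 0.0 yaw 26.980230718222856 [-0.04360692  0.02942708]
ldisc [ 588.4 -303.9]
lwell [0. 0.]
sdisc [ 502.4 -417.2]
swell [0. 0.]
l 0.6622390954752683 179.66468150478795
s 0.6530414296584249 167.27079276140387
[[-0.939  0.345 -0.001]
 [ 0.345  0.939 -0.002]
 [ 0.    -0.002 -1.   ]]
```

```bash
sed -i 's/im.max(2)<45/im.max(2)<100/; s/+(1e3 if st\[i\]\[4\]<40 else 0)/+(1e3 if st[i][4]<40 or st[i][4]>1500 else 0)/' h.py
python3 - <<'E'
from h import *
O=[find(n,cv2.imread(f"pics/{n}0.png"),s) for n,s in(("top",TOP),("scene",SC))]
o={k:(O[0][k]+O[1][k])/2 for k in O[0]}
for o in O+[o]:
    d=o['swell']-o['lwell'];yaw=np.arctan2(d[1],d[0])-np.arctan2(-56,110);print("len",np.hypot(*d),np.degrees(yaw))
    for a,off in(('l',.0306),('s',.023)):
        v=o[a+'well']-o[a+'disc'];L=np.hypot(*v);u=v/L
        print(a,o[a+'well'].round(4),L.round(4),np.degrees(np.arctan2(v[1],v[0])).round(1),"pre",(o[a+'disc']-u*(off+.012)).round(4),"end",(o[a+'well']-u*off).round(4))
E
```

```text
top ldisc [313.8 226.5] 424.5 [0.6148 0.0266]
top lwell [351.6 206. ] 411.5 [ 0.6571 -0.0473]
top sdisc [387.  239.3] 227.0 [ 0.5896 -0.1137]
top swell [351.2 268.7] 234.0 [ 0.5339 -0.0449]
scene ldisc [320.2 243.4] 266.0 [0.6186 0.0256]
scene lwell [291.5 266.4] 265.5 [ 0.6597 -0.0483]
scene sdisc [257.7 243.9] 141.0 [ 0.5934 -0.1145]
scene swell [283.5 219.9] 111.0 [ 0.537  -0.0454]
len 0.12316695586841282 205.8684196514266
l [ 0.6571 -0.0473] 0.0851 -60.2 pre [0.5936 0.0635] end [ 0.6419 -0.0207]
s [ 0.5339 -0.0449] 0.0885 129.0 pre [ 0.6116 -0.1409] end [ 0.5484 -0.0628]
len 0.12276673891692418 205.62952927240502
l [ 0.6597 -0.0483] 0.0845 -60.9 pre [0.5979 0.0628] end [ 0.6448 -0.0216]
s [ 0.537  -0.0454] 0.0892 129.3 pre [ 0.6155 -0.1416] end [ 0.5515 -0.0632]
len 0.12296658018507321 205.74916883974967
l [ 0.6584 -0.0478] 0.0848 -60.6 pre [0.5958 0.0632] end [ 0.6433 -0.0212]
s [ 0.5354 -0.0452] 0.0888 129.1 pre [ 0.6136 -0.1412] end [ 0.55  -0.063]
```

Call:
{"fn": "arm_command", "kwargs": {
  "motion": [
    [0, 0, 0, 0.176],
    [0, 0, 0, 0.176],
    [0, 0, 0, 0.176],
    [0, 0, 0, 0.176],
    [-0.055, 0.0046, 0, 0],
    [-0.055, 0.0046, 0, 0],
    [-0.055, 0.0046, 0, 0],
    [-0.055, 0.0046, 0, 0]
  ],
  "fingers": 0.435
}}

```text
time: 1.1
tcp_pos: [0.3489, 0.4261, 0.3034]
orientation: [0.504, 0.864, -0.0, -0.0]
ft_force: [0.3, 0.6, 0.5]
width: 0.284
gripper_force: 0.0
```

Call:
{"fn": "arm_command", "kwargs": {
  "motion": [
    [-0.055, 0.0046, 0.0125, 0],
    [-0.055, 0.0046, 0.0125, 0],
    [-0.055, 0.0046, 0.0125, 0],
    [-0.055, 0.0046, 0.0125, 0],
    [-0.055, 0.0046, 0.0125, 0],
    [-0.055, 0.0046, 0.0125, 0],
    [-0.055, 0.0046, 0.0125, 0],
    [-0.055, 0.0046, 0.0125, 0]
  ]
}}

```text
time: 2.1
tcp_pos: [0.5976, 0.0613, 0.2031]
orientation: [0.504, 0.864, -0.0, -0.0]
ft_force: [-0.3, 0.7, 0.2]
width: 0.286
gripper_force: 0.0
```

```bash
cat >> h.py <<'E'
from scipy.spatial.transform import Rotation as Ro
def to(x,y,ang,off=0):
    "shift in tool axes to reach world x,y; ang = wanted world angle of tool x, deg"
    s=env.observe();R=Ro.from_quat(s['orientation']).as_matrix()
    a=np.degrees(np.arctan2(R[1,0],R[0,0]));d=np.array([x,y])-s['tcp_pos'][:2]
    print("t",s['time'],"tcp",s['tcp_pos'].round(4),"ang",a.round(2),"turn",np.radians(a-ang).round(4),"tilt",R[:,2].round(3))
    print("shift now-axes",(R[:2,:2].T@d).round(4),"w",s['width'],s['ft_force'].round(2))
E
python3 - <<'E'
from h import *
to(.5958,.0632,119.4)
im=imaging.camera("top");cv2.imwrite("pics/t1.png",cv2.resize(im[130:330,200:460],None,fx=3,fy=3))
E
```

```text
t 2.1 tcp [0.5976 0.0613 0.2031] ang 119.5 turn 0.0017 tilt [-0.001  0.    -1.   ]
shift now-axes [ 0.0026 -0.0007] w 0.28581455919097043 [-0.28  0.69  0.17]
```

View pics/t1.png

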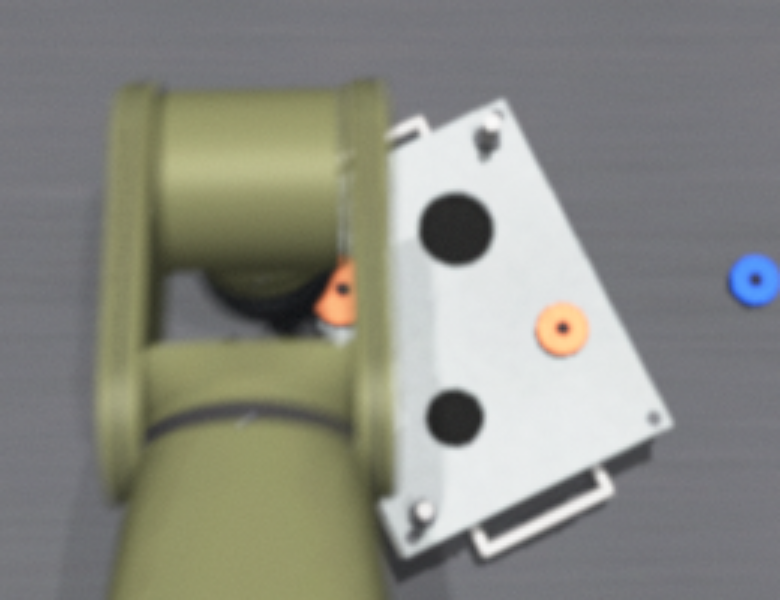

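Top view: the hand is behind the large disc, and the wells and small disc are still visible. I'll descend.

Call:
{"fn": "arm_command", "kwargs": {
  "motion": [
    [0.004, -0.0007, 0.012, 0],
    [0, 0, 0.012, 0],
    [0, 0, 0.012, 0],
    [0, 0, 0.012, 0],
    [0, 0, 0.01, 0],
    [0, 0, 0.006, 0],
    [0, 0, 0.002, 0],
    [0, 0, 0, 0]
  ]
}}

```text
time: 3.15
tcp_pos: [0.5947, 0.0661, 0.1381]
orientation: [0.504, 0.864, 0.0, 0.0]
ft_force: [-1.1, 0.1, -0.1]
width: 0.286
gripper_force: 0.0
```

```bash
python3 - <<'E'
from h import *
to(.5958,.0632,119.4)
im=imaging.camera("scene");cv2.imwrite("pics/s1.png",cv2.resize(im[170:320,210:400],None,fx=4,fy=4,interpolation=cv2.INTER_CUBIC))
E
```

```text
t 3.15 tcp [0.5947 0.0661 0.1381] ang 119.51 turn 0.0019 tilt [ 0. -0. -1.]
shift now-axes [-0.003  -0.0005] w 0.28559858014732864 [-1.1   0.08 -0.06]
```

View pics/s1.png

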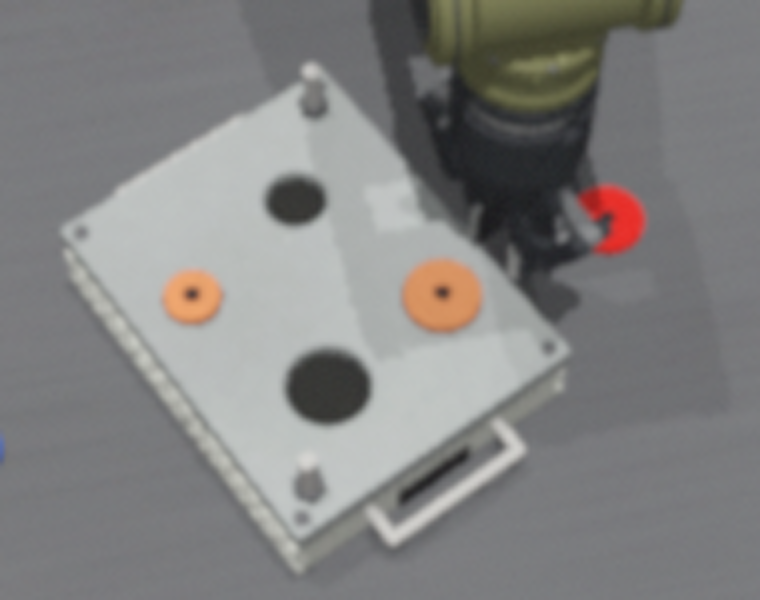

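Scene view: the fingers stand just behind the large disc at (442,293) in the crop, and the way to its well at (328,386) is free. I'll feel for the deck height.

Call:
{"fn": "arm_command", "kwargs": {
  "motion": [
    [-0.005, 0, 0, 0],
    [0, 0, 0.001, 0],
    [0, 0, 0.001, 0],
    [0, 0, 0.001, 0],
    [0, 0, 0.0005, 0],
    [0, 0, 0.0005, 0],
    [0, 0, 0, 0],
    [0, 0, 0, 0]
  ]
}}

```text
time: 4.2
tcp_pos: [0.597, 0.0618, 0.1339]
orientation: [0.504, 0.864, -0.0, 0.0]
ft_force: [0.1, 0.7, -0.2]
width: 0.285
gripper_force: 0.0
```

Call:
{"fn": "arm_command", "kwargs": {
  "motion": [
    [0, 0, 0.0007, 0],
    [0, 0, 0.0007, 0],
    [0, 0, 0.0006, 0],
    [0, 0, 0, 0],
    [0, 0, 0, 0],
    [0, 0, 0, 0],
    [0, 0, 0, 0],
    [0, 0, 0, 0]
  ]
}}

```text
time: 5.2
tcp_pos: [0.597, 0.0618, 0.1325]
orientation: [0.504, 0.864, -0.0, -0.0]
ft_force: [-2.8, 0.2, 5.1]
width: 0.28
gripper_force: 2.7
```

Call:
{"fn": "arm_command", "kwargs": {
  "motion": [
    [0, 0, -0.0033, 0],
    [-0.006, 0, 0, 0],
    [-0.008, 0, 0, 0],
    [-0.008, 0, 0, 0],
    [-0.008, 0, 0, 0],
    [-0.008, 0, 0, 0],
    [-0.006, 0, 0, 0],
    [-0.003, 0, 0, 0]
  ]
}}

```text
time: 6.2
tcp_pos: [0.6203, 0.0204, 0.1352]
orientation: [0.504, 0.864, -0.0, -0.0]
ft_force: [-0.4, 0.8, 0.3]
width: 0.283
gripper_force: 0.2
```

```bash
cat >> h.py <<'E'
def chk(w,off,seed_well):
    im=imaging.camera("scene").astype(int);b,g,r=im[...,0],im[...,1],im[...,2]
    cop=(r-b>50)&(g-b>15)&(r>110);n,l,st,c=cv2.connectedComponentsWithStats(cop.astype(np.uint8))
    for i in range(1,n):
        if st[i][4]>60 and 215<c[i][0]<345 and 180<c[i][1]<310:
            print("disc px",c[i].round(1),st[i][4],onz("scene",c[i],.068)[:2].round(4))
    return im.astype(np.uint8)
E
python3 - <<'E'
from h import *
to(.6433,-.0212,119.4)
chk(0,0,0)
E
```

```text
t 6.2 tcp [0.6203 0.0204 0.1352] ang 119.49 turn 0.0015 tilt [-0.  0. -1.]
shift now-axes [-0.0476 -0.0005] w 0.28334985552178255 [-0.37  0.8   0.34]
disc px [257.5 243.8] 156 [ 0.5932 -0.1147]
disc px [308.5 252.8] 302 [ 0.6372 -0.0052]
```

Call:
{"fn": "arm_command", "kwargs": {
  "motion": [
    [-0.004, -0.0003, 0, 0],
    [-0.005, -0.0003, 0, 0],
    [-0.005, -0.0003, 0, 0],
    [-0.005, -0.0002, 0, 0],
    [-0.004, 0, 0, 0],
    [-0.003, 0, 0, 0],
    [-0.003, 0, 0, 0],
    [-0.002, 0, 0, 0]
  ]
}}

```text
time: 7.25
tcp_pos: [0.6345, -0.0068, 0.1353]
orientation: [0.504, 0.864, 0.0, 0.0]
ft_force: [-0.5, 0.9, -0.4]
width: 0.281
gripper_force: 0.3
```

```bash
python3 - <<'E'
from h import *
to(.6433,-.0212,119.4)
im=chk(0,0,0);cv2.imwrite("pics/s2.png",cv2.resize(im[170:320,210:400],None,fx=4,fy=4,interpolation=cv2.INTER_CUBIC))
E
```

```text
t 7.25 tcp [ 0.6345 -0.0068  0.1353] ang 119.51 turn 0.0019 tilt [ 0.  0. -1.]
shift now-axes [-0.0168  0.0005] w 0.2809664367923213 [-0.48  0.87 -0.43]
disc px [257.6 243.8] 157 [ 0.5932 -0.1146]
disc px [297.7 260.6] 323 [ 0.6519 -0.0326]
```

View pics/s2.png

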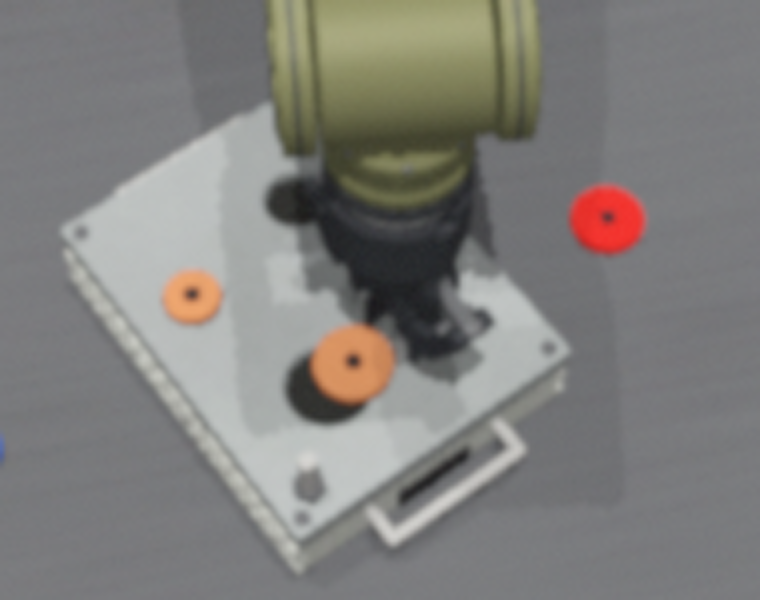

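The disc at (354,362) overlaps the well's edge and is lined up with it. I'll keep pushing slowly.

Call:
{"fn": "arm_command", "kwargs": {
  "motion": [
    [-0.003, 0, 0, 0],
    [-0.003, 0, 0, 0],
    [-0.003, 0, 0, 0],
    [-0.003, 0, 0, 0],
    [-0.002, 0, 0, 0],
    [-0.002, 0, 0, 0],
    [-0.001, 0, 0, 0],
    [0, 0, 0, 0]
  ]
}}

```text
time: 8.3
tcp_pos: [0.6429, -0.0215, 0.1352]
orientation: [0.504, 0.864, -0.0, 0.0]
ft_force: [-0.2, -0.9, 0.6]
width: 0.283
gripper_force: 0.1
```

```bash
python3 - <<'E'
from h import *
to(.6433,-.0212,119.4)
im=chk(0,0,0);cv2.imwrite("pics/s3.png",cv2.resize(im[170:320,210:400],None,fx=4,fy=4,interpolation=cv2.INTER_CUBIC))
E
```

```text
t 8.3 tcp [ 0.6429 -0.0215  0.1352] ang 119.51 turn 0.0019 tilt [ 0. -0. -1.]
shift now-axes [0.0001 0.0005] w 0.28317193647548666 [-0.25 -0.92  0.59]
disc px [257.5 243.8] 155 [ 0.5932 -0.1149]
disc px [292.1 265.4] 327 [ 0.6614 -0.047 ]
```

View pics/s3.png

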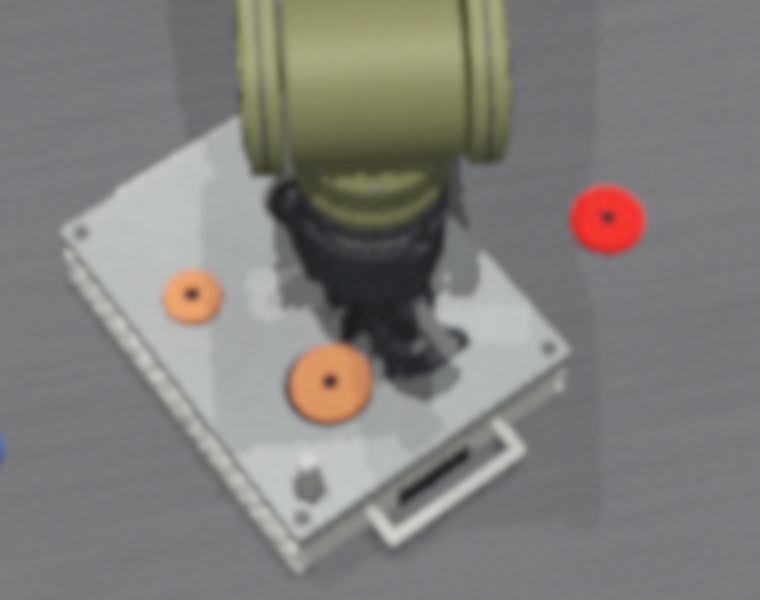

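The disc at (330,381) covers the well but a dark crescent shows at its far edge, so it's about 1–2 mm short. A little more push.

Call:
{"fn": "arm_command", "kwargs": {
  "motion": [
    [-0.0008, 0, 0, 0],
    [-0.0008, 0, 0, 0],
    [-0.0007, 0, 0, 0],
    [-0.0007, 0, 0, 0],
    [-0.0005, 0, 0, 0],
    [-0.0005, 0, 0, 0],
    [0, 0, 0, 0],
    [0, 0, 0, 0]
  ]
}}

```text
time: 9.35
tcp_pos: [0.6448, -0.0249, 0.1352]
orientation: [0.504, 0.864, 0.0, -0.0]
ft_force: [-0.6, 0.5, -0.7]
width: 0.282
gripper_force: 0.0
```

```bash
python3 - <<'E'
from h import *
to(.6433,-.0212,119.4)
im=chk(0,0,0);cv2.imwrite("pics/s4.png",cv2.resize(im[240:290,260:325],None,fx=10,fy=10,interpolation=cv2.INTER_CUBIC))
E
```

```text
t 9.35 tcp [ 0.6448 -0.0249  0.1352] ang 119.51 turn 0.0019 tilt [-0.  0. -1.]
shift now-axes [0.004  0.0005] w 0.28229969307245634 [-0.62  0.52 -0.69]
disc px [257.6 243.8] 156 [ 0.5932 -0.1147]
disc px [292. 266.] 311 [ 0.6627 -0.0475]
```

View pics/s4.png

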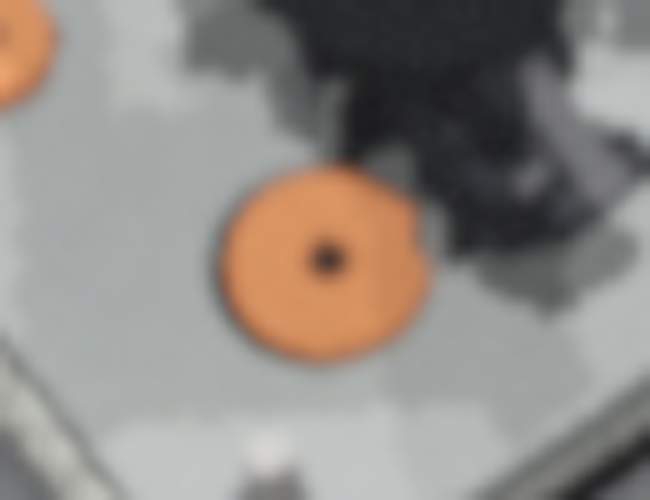

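The fingertip now overlaps the disc's rim and the disc fills the well, so it has dropped. On to the small disc.

Call:
{"fn": "arm_command", "kwargs": {
  "motion": [
    [0.002, 0, -0.01, 0],
    [0, 0, -0.03, 0],
    [0, 0, -0.03, -0.1676],
    [-0.0187, -0.0244, 0, 0],
    [-0.0187, -0.0244, 0, 0],
    [-0.0187, -0.0244, 0, 0],
    [-0.0187, -0.0244, 0, 0],
    [0, 0, 0, 0]
  ]
}}

```text
time: 10.4
tcp_pos: [0.6151, -0.1444, 0.2061]
orientation: [0.431, 0.902, 0.0, 0.001]
ft_force: [0.7, 0.1, 0.4]
width: 0.285
gripper_force: 0.0
```

```bash
python3 - <<'E'
from h import *
to(.6136,-.1412,129.1)
chk(0,0,0)
find("top",imaging.camera("top"),dict(sdisc=(387,240),ldisc=(351,206)))
E
```

```text
t 10.4 tcp [ 0.6151 -0.1444  0.2061] ang 128.96 turn -0.0025 tilt [ 0.001 -0.    -1.   ]
shift now-axes [0.0034 0.0008] w 0.2847699309775845 [0.7  0.12 0.4 ]
disc px [259.2 245.5] 83 [ 0.5981 -0.1117]
disc px [292.2 266. ] 315 [ 0.6627 -0.0472]
top sdisc [350.8 206.3] 427.5 [ 0.6544 -0.0451]
top ldisc [350.8 206.3] 427.5 [ 0.6544 -0.0451]
```

Call:
{"fn": "arm_command", "kwargs": {
  "motion": [
    [0, 0.0008, 0.012, 0],
    [0, 0, 0.014, 0],
    [0, 0, 0.014, 0],
    [0, 0, 0.012, 0],
    [0, 0, 0.01, 0],
    [0, 0, 0.006, 0],
    [0, 0, 0.0028, 0],
    [0, 0, 0, 0]
  ]
}}

```text
time: 11.5
tcp_pos: [0.616, -0.1424, 0.1346]
orientation: [0.43, 0.903, 0.0, 0.0]
ft_force: [0.3, 0.8, 0.3]
width: 0.283
gripper_force: 0.0
```

Call:
{"fn": "arm_command", "kwargs": {
  "motion": [
    [0.005, 0, 0, 0],
    [0.007, 0, 0, 0],
    [0.008, 0, 0, 0],
    [0.008, 0, 0, 0],
    [0.008, 0, 0, 0],
    [0.008, 0, 0, 0],
    [0.006, 0, 0, 0],
    [0.003, 0, 0, 0]
  ]
}}

```text
time: 12.5
tcp_pos: [0.5822, -0.1009, 0.1344]
orientation: [0.43, 0.903, -0.0, 0.0]
ft_force: [0.6, -0.3, 0.5]
width: 0.284
gripper_force: 0.3
```

```bash
python3 - <<'E'
from h import *
to(.55,-.063,129.1)
chk(0,0,0)
im=imaging.camera("top");cv2.imwrite("pics/t2.png",cv2.resize(im[160:320,270:440],None,fx=3,fy=3))
E
```

```text
t 12.5 tcp [ 0.5822 -0.1009  0.1344] ang 129.13 turn 0.0004 tilt [ 0. -0. -1.]
shift now-axes [ 0.0497 -0.0011] w 0.28408105495694336 [ 0.6  -0.31  0.48]
disc px [292.1 266. ] 315 [ 0.6626 -0.0474]
```

View pics/t2.png

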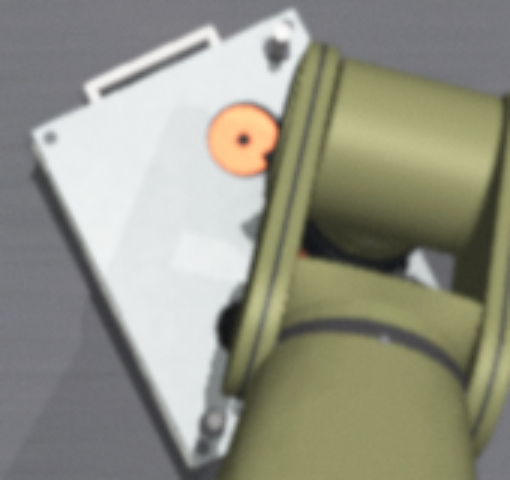

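Large disc sits in its well at (243,140); the small one is hidden by the arm, so I'll rely on the tool pose.

Call:
{"fn": "arm_command", "kwargs": {
  "motion": [
    [0.005, -0.0003, 0, 0],
    [0.006, -0.0003, 0, 0],
    [0.006, -0.0003, 0, 0],
    [0.006, -0.0002, 0, 0],
    [0.005, 0, 0, 0],
    [0.004, 0, 0, 0],
    [0.003, 0, 0, 0],
    [0.002, 0, 0, 0]
  ]
}}

```text
time: 13.6
tcp_pos: [0.5582, -0.073, 0.1345]
orientation: [0.43, 0.903, -0.0, 0.0]
ft_force: [-0.1, -0.6, 0.7]
width: 0.282
gripper_force: 0.2
```

Call:
{"fn": "arm_command", "kwargs": {
  "motion": [
    [0.002, 0, 0, 0],
    [0.002, 0, 0, 0],
    [0.002, 0, 0, 0],
    [0.002, 0, 0, 0],
    [0.002, 0, 0, 0],
    [0.001, 0, 0, 0],
    [0.001, 0, 0, 0],
    [0, 0, 0, 0]
  ]
}}

```text
time: 14.6
tcp_pos: [0.5507, -0.0638, 0.1344]
orientation: [0.43, 0.903, 0.0, -0.0]
ft_force: [-1.4, -0.5, 0.1]
width: 0.282
gripper_force: 0.0
```

```bash
python3 - <<'E'
from h import *
to(.55,-.063,129.1)
chk(0,0,0)
im=imaging.camera("top").astype(int)
m=((im[...,2]-im[...,0]>50)&(im[...,1]-im[...,0]>15)&(im[...,2]>110))[180:300,300:420].astype(np.uint8)
n,l,st,c=cv2.connectedComponentsWithStats(m)
print([(st[i][4],(c[i]+[300,180]).round(1)) for i in range(1,n)])
E
```

```text
t 14.6 tcp [ 0.5507 -0.0638  0.1344] ang 129.11 turn 0.0002 tilt [-0.  0. -1.]
shift now-axes [ 0.001 -0.   ] w 0.28198790484390307 [-1.43 -0.45  0.1 ]
disc px [292.1 266. ] 317 [ 0.6626 -0.0472]
[(np.int32(148), array([350.5, 201.1])), (np.int32(2), array([366.5, 221.5])), (np.int32(1), array([357., 222.])), (np.int32(1), array([400., 229.])), (np.int32(107), array([349.7, 269.3])), (np.int32(1), array([336., 285.]))]
```

Call:
{"fn": "arm_command", "kwargs": {
  "motion": [
    [0.0008, 0, 0, 0],
    [0.0008, 0, 0, 0],
    [0.0008, 0, 0, 0],
    [0.0008, 0, 0, 0],
    [0.0008, 0, 0, 0],
    [0, 0, 0, 0],
    [-0.004, 0, 0, 0],
    [0, 0, -0.01, 0]
  ]
}}

```text
time: 15.7
tcp_pos: [0.5503, -0.064, 0.144]
orientation: [0.43, 0.903, -0.0, -0.001]
ft_force: [-0.6, -0.4, 0.4]
width: 0.288
gripper_force: 0.0
```

Call:
{"fn": "arm_command", "kwargs": {
  "motion": [
    [0, 0, -0.05, 0],
    [-0.04, 0, -0.04, 0],
    [-0.06, 0, 0, 0],
    [-0.06, 0, 0, 0],
    [-0.06, 0, 0, 0],
    [-0.05, 0, 0, 0],
    [0, 0, 0, 0],
    [0, 0, 0, 0]
  ]
}}

```text
time: 16.7
tcp_pos: [0.7208, -0.2731, 0.2344]
orientation: [0.43, 0.903, 0.0, -0.0]
ft_force: [-0.3, -0.2, -0.1]
width: 0.286
gripper_force: 0.0
```

```bash
python3 - <<'E'
from h import *
to(.55,-.063,129.1)
s=imaging.camera("scene");t=imaging.camera("top")
find("scene",s,dict(ldisc=(292,266),sdisc=(284,220)))
find("top",t,dict(ldisc=(351,206),sdisc=(351,269)))
r=lambda i:cv2.resize(i,(400,500),interpolation=cv2.INTER_CUBIC)
cv2.imwrite("pics/f.png",np.hstack([r(t[180:300,305:401]),r(s[195:295,245:325])]))
E
```

```text
t 16.7 tcp [ 0.7208 -0.2731  0.2344] ang 129.1 turn -0.0001 tilt [-0.001  0.001 -1.   ]
shift now-axes [ 0.2708 -0.    ] w 0.2858640811853973 [-0.32 -0.22 -0.1 ]
scene ldisc [292.1 266. ] 298.5 [ 0.6626 -0.0473]
scene sdisc [283.4 220. ] 131.0 [ 0.542  -0.0463]
top ldisc [351.  206.3] 430.0 [ 0.6545 -0.0455]
top sdisc [351.5 268.1] 245.5 [ 0.5341 -0.0447]
```

View pics/f.png

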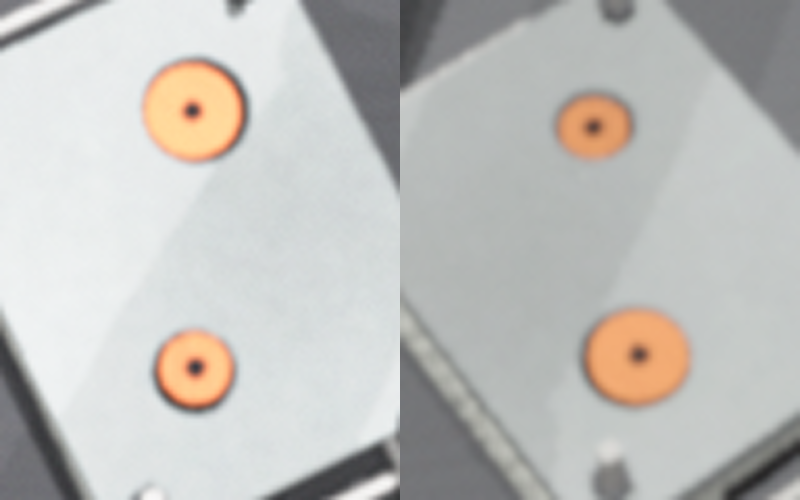

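Both discs lie inside their wells. The two views disagree about equally on both discs (8 mm), which puts their tops at deck level, and the bolts are standing. The hand is clear, so I'm handing in.

```bash
python3 -c "
from workcell import env
print(env.job_done())"
```

```text
the job is handed in; nothing more can be done
None
```

The job is handed in: from the final top and scene pictures, both discs lie flush in their own wells, the bolts still stand, and the hand is clear, after about 17 s of robot time; the hand-in call returned no verdict.

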